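U-bolt over a drain tube and through its acrylic bracket

ROBOT

A 7-joint arm with a two-finger parallel gripper is mounted at the origin on the work surface. World frame = base frame: x ahead of the robot, y to its left, z up, the work surface at z = 0. Lengths are in m, angles in rad, forces in N, time in s.
With the tool pointing down it reaches from about 0.35 to 0.9 m from the base axis. Payload 8.1 kg.
Tool frame: the origin (TCP) lies at the very end of the fingers, on their centre line; the grasp point (between the pads) lies 19 mm behind it (arm.tcp_to_grasp is the z of the grasp point in the tool frame, in m); z points along the fingers, y is the line along which they close (so a half turn about z gives the same grasp; the last joint's range is limited). The gripper opens to 92 mm and grips with 3 to 60 N. Pads are 19 mm wide; open, the fingers measure 130 mm over their backs; the gripper's body (75 mm by 190 mm) begins 47 mm behind the grasp point.
Start: joints at [-1.427, 0.434, 0.025, 1.573, -0.012, 1.134, -0.075], TCP at [0.153, 0.606, 0.227] pointing down, gripper open.
Joint ranges: [-2.62, 2.62], [-0.44, 2.09], [-1.27, 1.32], [0.08, 2.57], [-1.32, 4.46], [0.12, 2], [-2.74, 2.74]. Speed limits (rad/s): [2.22, 2.22, 3.01, 3.01, 3.14, 3.14, 3.14].

INTERFACE

Orientations are given as a rotation vector (axis times angle).
In Python, from cell import readout, vision, sign_off, arm gives the robot as it stands. The module is installed in compiled form; this text tells all that it offers.
- The arm moves only by the shell command python3 -m creep 'ROWS' [FORCE]. ROWS is JSON, a list of rows, each a list of 5 numbers: the shift along the tool's x, y, z in units of 4 cm (1.0 is 4 cm), then the turn about the tool's z in units of 4 degrees (1.0 is 4 degrees), then the opening, from 0 (shut) to 1 (fully open). A call has 1 to 12 rows; each row shifts and turns the commanded pose from where the row before left it, along the tool's axes as they then stand; what a row does not reach is not made up. A row lasts 1/8 s, in which the tool goes at most 62.5 mm and 10.7 degrees, less where a joint would pass 70% of its speed; a pose out of reach is approached as far as the arm can. A call with a number of a shift or a turn outside -1 to 1 is refused whole. A call with a gripper value outside its range is refused whole. The fingers move at their own pace and stop on an object; FORCE is the grip in N (left out, the last holds). Time passes only in rows, so rows that do not move let the fingers close. It gives the time, the measured TCP pose, the force, the opening and the grip force at its end, in the units of the state.
- readout.observe(): the state, without advancing time (a new reading comes with each control period).
- vision.get_image(name): name is "side" or "top" or "wrist"; returns a dict with "pixels" (420x560x3 uint8, blue, green, red), "z_map" (420x560 float32, m along the optical axis (not along the pixel's ray), 0 where there is no reading), "camera_matrix" (3x3 intrinsics, pixels), "position" and "rotation" of the camera in the world. Camera axes: x right, y up, looking along -z (the intrinsics and any distortion apply to the point x, -y, -z); pixel columns grow to the right and rows downward; lengths in m; the calibration is good to about 2 mm. A picture is of the moment at which its call begins.
- sign_off(): hands the job in; it is judged then, once.
The state is a dict: "clock": time; "joints": joint angles; "dq": joint speeds; "joint_efforts": joint torques, N m; "position": TCP position; "ee_rot": TCP orientation; "force": force on the tool from outside, world axes, zero at the start; "ft_torque": the same for the moment, N m; "width": opening from 0.0 (shut) to 1.0 (fully open); "gripper_force": force on a finger pad.
Only numpy, scipy, OpenCV 4.12 (cv2) and the standard library are available. Lean on these libraries where they do the work, as an engineer would, in place of code of your own. Each camera call takes 0.05 s, during which the arm holds its last target. There are 200 camera calls.

TASK

Take the U-bolt with the blue grip from its rack, pass its legs down either side of the steel drain tube and through both holes of the green bracket plate, and then with the U-bolt push the tube fully down into its cradles, so that the crown sits on the tube; let go and leave it there. The acrylic bracket cracks easily, so feel for the holes and press home gently, never forcing, and keep the fingers off the stand and tube. Leave everything else on the bench where it is.

Things in the scene. Friction and masses are not known exactly. Their poses are not given: they have to be found in the camera images.
- stand: fixed bench stand of the drain tube. Origin: underside of its base, below the tube's middle; y along the tube, z up. Dark base 110 (x) x 250 (y) x 10 mm. Two blue cradles at y = +-105 (24 long in y, 72 wide in x, 76 high) hold a level steel tube, diameter 32, length 300, axis over x = 0 at z = 78 minus joint 'tube' (70 when fully down)
- plate_mid (a point): point on the stand at x 0, y 0, z 50 mm, axes as the stand: mid-range on top of a green acrylic bracket plate, 90 (x) x 100 (y) x 8 mm, empty below to z 10. Its two round through holes, diameter 10.5 mm plus 1.5 chamfer, lie at x = +-25 beside the tube, at one common y between -14 and +14 that varies and is NOT measured: see it from above, or feel with the leg tips
- tube (a joint): how far the steel tube is pushed down into its rubber-lined cradles, m: 0 to 0.002 at the start, 0.008 on the hard cradle floors. It slides down stiffly and level at about 11 N of push and stays where left. The bracket plate does not yield either (holds to 80 N sideways)
- ubolt: steel U-bolt, 0.16-0.26 kg. Origin midway between leg tips; z from tips to crown, x leg to leg. Round legs, diameter 8 mm, at x = +-25 (42 clear between), last 4 mm tapered to diameter 5. Crown bar, diameter 8: underside at z = 60. Blue grip block 40 (x) x 14 (y) x 34 (z 64 to 98) on the crown: grip across the 14. Starts upright in the grey rack; either way round fits
- leg_a (a point): tip of the U-bolt's leg at x = -25 (centre of its end face)
- leg_b (a point): tip of the U-bolt's leg at x = +25 (centre of its end face)
- ubolt_grip (a point): a good grip point: in the grip block on the U-bolt's middle line, 86 above the leg tips, axes as the U-bolt
- rack: grey plastic rack block, fixed, 100 (x) x 50 (y) x 42 high, origin at the centre of its underside; two blind holes, diameter 11, 32 deep, at x = -25 and +25, in which the U-bolt's legs stand (tips 10 above the bench); lift the U-bolt 35 or more to clear it.
- spare: spare wider U-bolt with a yellow grip block, 78 x 98 x 14, lying flat; origin on the bench under its middle (bystander, wrong size: leave alone). Sizes in mm.
- wrench: steel wrench lying flat, about 180 long; bystander. Sizes in mm.
- reagent: amber reagent bottle, diameter 68, height 170; origin at the centre of its foot; bystander. Sizes in mm.
- vial_a: white vial, diameter 36, height 60, white cap; bystander. Sizes in mm.
- vial_b: white vial, diameter 36, height 60, red cap; bystander. Sizes in mm.
- tray: empty yellow plastic tray 150 x 220 x 45; bystander. Sizes in mm.
- scoop: yellow plastic scoop lying flat, about 250 long; bystander. Sizes in mm.
Not all that is in view belongs to the job. What is shaped like the ubolt but turquoise is not meant.

How it is judged:
By the outcome, as a careful person would: the job done as asked, in the order asked, and still so for the second after the job is handed in, with the robot touching nothing.
It also fails if it takes over 51 s, if anything falls off the work surface, if the arm or the gripper's body presses on something with over 40 N, if the wrist force passes 120 N, or if a joint passes its speed limit or range.

## Working session

There is one attempt and no reset: what is moved stays moved. The work goes in short steps, Python scripts to look and compute and a shell command to move; the robot and the scene stay as the last step left them, time stands still between calls to the robot, and variables do not carry over. Pictures are saved under pics/ and viewed, at most 10 in all, crops included, and the job is handed in when it is done.

```bash
mkdir -p pics
cat > h.py <<'E'
import numpy as np, cv2
from cell import readout, vision
from scipy.spatial.transform import Rotation as R
def snap(n,f):
    d=vision.get_image(n); cv2.imwrite(f'pics/{f}.png',d['pixels']); np.savez(f'pics/{f}.npz',**{k:np.array(d[k]) for k in d}); return d
def load(f): return np.load(f'pics/{f}.npz')
def rotm(d):
    r=np.array(d['rotation']); return r if r.shape==(3,3) else R.from_rotvec(r).as_matrix()
def pts(d,u,v,z=None):
    K=d['camera_matrix']; z=d['z_map'][v,u] if z is None else z
    u=np.asarray(u);v=np.asarray(v)
    c=np.stack([(u-K[0,2])/K[0,0]*z,-(v-K[1,2])/K[1,1]*z,-z],-1)
    return c@rotm(d).T+d['position']
def onz(d,u,v,h):
    a=pts(d,u,v,1.0)-d['position']; return d['position']+a*(h-d['position'][2])/a[2]
E
python3 - <<'E'
from h import *
for n in('top','side'):
    d=snap(n,n+'0'); print(n,d['position'],d['rotation'],d['camera_matrix'],[k for k in d])
s=readout.observe();print(s)
E
```

```text
top [ 0.23575369 -0.00427297  1.59908119] [ 0.15455094 -0.14101376 -1.54112811] [[542.08426096   0.         266.59960215]
 [  0.         542.08426096 208.66768441]
 [  0.           0.           1.        ]] ['pixels', 'z_map', 'camera_matrix', 'position', 'rotation']
side [ 0.42116939 -0.96048188  0.86675456] [ 0.91008395 -0.04960383 -0.13839033] [[399.62603059   0.         283.03534819]
 [  0.         399.62603059 208.00332516]
 [  0.           0.           1.        ]] ['pixels', 'z_map', 'camera_matrix', 'position', 'rotation']
{'clock': 0.1, 'joints': array([-1.42658255,  0.43516279,  0.02493521,  1.57397754, -0.0115933 ,
        1.13401362, -0.07510379]), 'dq': array([-1.84047568e-03, -2.36812421e-03, -1.38246663e-03, -2.43836779e-03,
        4.07161845e-05,  2.51249529e-04,  6.09685082e-04]), 'joint_efforts': array([ 2.95978643e-03, -6.69132543e+01,  9.87835005e-01, -3.15146255e+01,
       -6.05037762e-02,  3.72853142e-02,  4.86240663e-05]), 'position': array([0.15261815, 0.60561441, 0.22602817]), 'ee_rot': array([-3.86758879e-01, -3.11763817e+00,  2.22348851e-03]), 'force': array([-0.25029043,  0.47690047, -0.58856718]), 'ft_torque': array([-0.00491307, -0.00743103, -0.06339594]), 'gripper_force': 0.0, 'width': 0.9982172513391596}
```

View pics/top0.png

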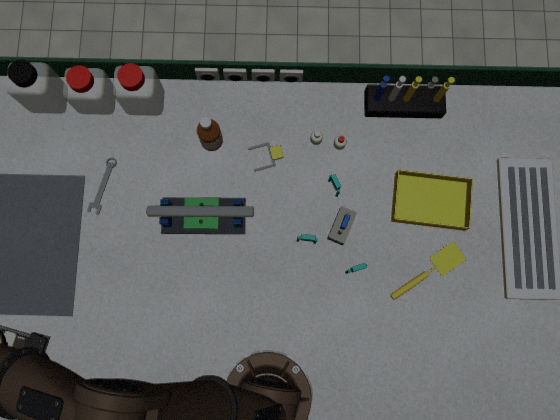

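View pics/side0.png

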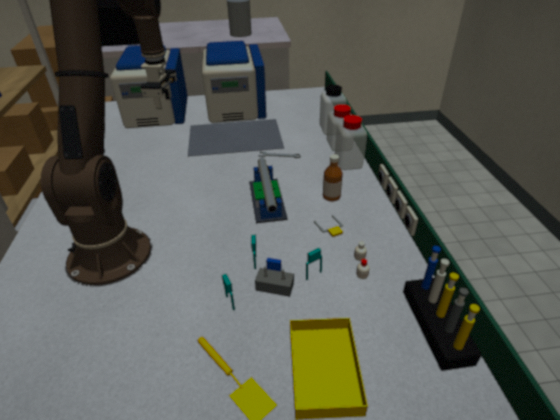

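Top view: the blue grip in the grey rack is at (346,221). There are turquoise look-alikes at (335,184), (307,238) and (356,268), and the yellow spare is at (265,157). The blue one in the rack fits the description. The stand is at (203,215). I'll confirm in one enlarged crop.

Run:
```python
from h import *
d=load('top0');p=d['pixels']
a=cv2.resize(p[160:290,285:385],None,fx=4.4,fy=4.4,interpolation=2)
b=cv2.resize(p[185:245,140:265],None,fx=2.8,fy=2.8,interpolation=2)
o=np.zeros((572,800,3),np.uint8);o[:a.shape[0],:a.shape[1]]=a;o[:b.shape[0],445:445+b.shape[1]]=b
cv2.imwrite('pics/crop1.png',o)
hsv=cv2.cvtColor(p,cv2.COLOR_BGR2HSV)
v,u=np.mgrid[0:420,0:560]
P=pts(d,u,v,d['z_map'])
def rect(name,m):
    q=P[m]; r=cv2.minAreaRect((q[:,:2]*1000).astype(np.float32)); print(name,m.sum(),np.median(q[:,2]),q[:,2].max(),r)
reg=lambda a,b,c,e:(u>=a)&(u<b)&(v>=c)&(v<e)
H=hsv[...,0];S=hsv[...,1]
rk=reg(322,362,200,250)
rect('grip',rk&(H>100)&(H<130)&(S>130)&(P[...,2]>.09))
rect('rack',rk&(P[...,2]>.035)&(P[...,2]<.05))
st=reg(140,265,185,245)
rect('tube',st&(P[...,2]>.085))
rect('plate',st&(H>45)&(H<80)&(S>90)&(P[...,2]>.04)&(P[...,2]<.055))
rect('base',st&(P[...,2]>.006)&(P[...,2]<.016))
t=(H>80)&(H<98)&(S>100)
n,l,s,c=cv2.connectedComponentsWithStats(t.astype(np.uint8))
for i in range(1,n):
    if s[i,4]>20: rect(('tq',c[i]),l==i)
for nm,uu,vv in(('bottle',209,131),('vial',317,137)): print(nm,P[vv,uu])
```

```text
grip 71 0.10784645052014952 0.11573728544566442 ((491.6191711425781, -207.54238891601562), (13.299656867980957, 38.50413131713867), 68.3282241821289)
rack 482 0.04185917695783847 0.049734517710517956 ((492.7372131347656, -207.94891357421875), (49.91636276245117, 102.41964721679688), 68.40735626220703)
tube 984 0.09143860385999747 1.599081187030304 ((452.6477966308594, 120.16300201416016), (458.5885009765625, 199.51461791992188), 53.35569381713867)
plate 620 0.0495410732035092 0.0549660026212937 ((514.8076171875, 203.86163330078125), (90.01990509033203, 99.76695251464844), 1.2879142761230469)
base 1103 0.00974229395065862 0.01599130798428372 ((518.521484375, 207.38070678710938), (179.32937622070312, 367.6328125), 1.4358820915222168)
('tq', array([335.02727273, 182.68181818])) 110 0.09554003801173117 1.599081187030304 ((425.625, -106.82050323486328), (42.48817443847656, 429.49176025390625), 67.27666473388672)
('tq', array([307.6039604 , 237.79207921])) 101 0.09379204062757296 0.10577980267776188 ((445.25592041015625, -105.238037109375), (52.941307067871094, 13.587087631225586), 85.38777923583984)
('tq', array([357.1954023 , 267.50574713])) 87 0.09696734648410188 0.10912401571002994 ((364.6407775878906, -244.9839630126953), (12.957345008850098, 54.73392105102539), 19.663732528686523)
bottle [0.73391878 0.18011567 0.13853979]
vial [ 0.75297904 -0.13190984  0.04958967]
```

View pics/crop1.png

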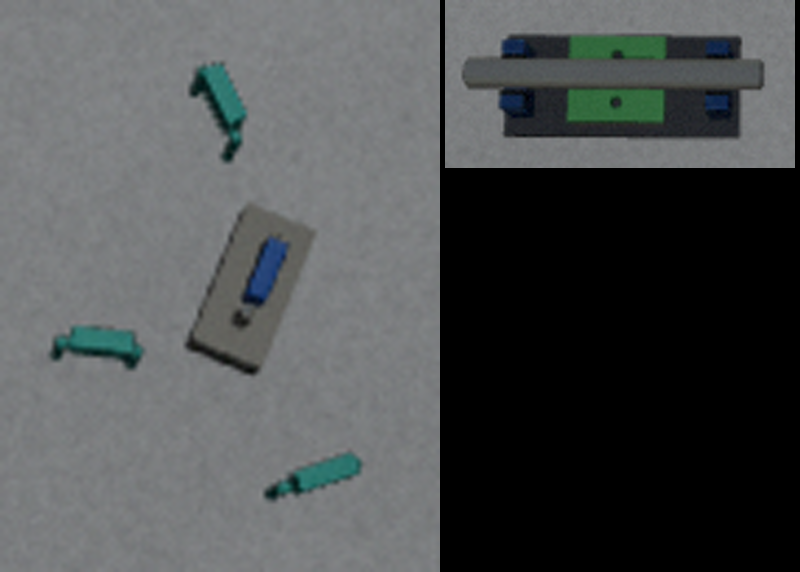

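Confirmed: the only blue grip is at top pixel (346,221), in the grey rack. The plate's holes show at crop (616,55) and (615,102). I'll go over the stand first for a wrist view.

```bash
python3 -m creep '[[-0.91,-0.64,-0.15,0,1],[-0.91,-0.64,-0.15,0,1],[-0.91,-0.64,-0.15,0,1],[-0.91,-0.64,-0.15,0,1],[-0.91,-0.64,-0.15,0,1],[-0.91,-0.64,-0.15,0,1],[-0.91,-0.64,-0.15,0,1],[-0.91,-0.64,-0.15,0,1],[-0.91,-0.64,-0.15,0,1],[-0.91,-0.64,-0.15,0,1],[-0.91,-0.64,-0.15,0,1],[-0.91,-0.64,-0.15,0,1]]'; python3 -m creep '[[0,0,0,0,1],[0,0,0,0,1]]'
cat >> h.py <<'E'
def go(x,y,z,deg=None,cmd=None):
    "units to reach TCP x,y,z with tool y at world angle deg"
    s=readout.observe(); M=R.from_rotvec(s['ee_rot']).as_matrix(); a=np.degrees(np.arctan2(M[1,1],M[0,1]))
    t=0 if deg is None else ((a-deg+90)%180-90)/4
    print('pos',s['position'].round(4),'yang',a.round(2),'z',M[:,2].round(4),'F',s['force'].round(1),'w',round(s['width'],3),'t',s['clock'])
    print('units',(M.T@(np.array([x,y,z])-s['position'])/.04).round(3),'turn',round(t,2))
E
python3 - <<'E'
from h import *
d=snap('wrist','w1');print(d['position'],d['rotation'])
go(.4916,-.2075,.2,68.4)
E
```

```text
clock: 1.6
position: [0.5018, 0.2002, 0.2987]
ee_rot: [-0.386, -3.117, 0.0]
force: [0.0, 0.3, 0.8]
width: 0.998
gripper_force: 0.0
clock: 1.85
position: [0.5007, 0.2019, 0.2983]
ee_rot: [-0.387, -3.117, 0.0]
force: [-0.4, 1.3, 0.7]
width: 0.997
gripper_force: 0.0
[0.43446329 0.21901972 0.45585494] [-0.21604971 -0.16615259  1.3163782 ]
pos [0.5003 0.2024 0.2983] yang 75.93 z [-1.1e-03  1.0e-04 -1.0e+00] F [-0.6  1.   0. ] w 0.997 t 1.9
units [-2.282 -9.993  2.456] turn 1.88
```

View pics/w1.png

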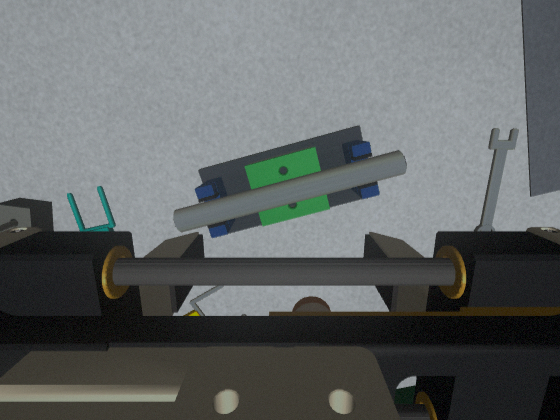

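Wrist view: both holes are visible in the green plate, at about (283,171) and (292,204), on either side of the tube. Next I measure them.

Run:
```python
from h import *
def run(f,boxes,green):
    d=load(f);p=d['pixels'];hsv=cv2.cvtColor(p,cv2.COLOR_BGR2HSV);v,u=np.mgrid[0:420,0:560]
    for x,y in boxes:
        r=9 if f=='w1' else 5
        g=p[y-r:y+r+1,x-r:x+r+1,1].astype(float); uu=u[y-r:y+r+1,x-r:x+r+1];vv=v[y-r:y+r+1,x-r:x+r+1]
        m=(np.hypot(uu-x,vv-y)<r*.75); w=np.clip(np.percentile(g[m],75)-g,0,None)*m
        c=(uu*w).sum()/w.sum(),(vv*w).sum()/w.sum()
        print(f,'hole',np.round(c,2),onz(d,*c,.050)[:2].round(4),'at z47',onz(d,*c,.047)[:2].round(4))
    P=pts(d,u,v,d['z_map']);H,S=hsv[...,0],hsv[...,1]
    near=(np.hypot(P[...,0]-.515,P[...,1]-.204)<.17)
    m=(H>45)&(H<80)&(S>90)&(abs(P[...,2]-.05)<.007)&near
    r=cv2.minAreaRect((P[m][:,:2]*1000).astype(np.float32));print('plate',r,np.median(P[m][:,2]))
    m=near&(P[...,2]>.082)&(P[...,2]<.105)&(S<80)
    q=P[m];r=cv2.minAreaRect((q[:,:2]*1000).astype(np.float32));print('tube',r,np.percentile(q[:,2],[50,95,99]))
run('w1',[(283,171),(292,204)],0)
run('top0',[(201,205),(201,221)],0)
```

```text
w1 hole [282.88 170.31] [0.4877 0.2041] at z47 [0.4881 0.204 ]
w1 hole [292.12 204.14] [0.5374 0.205 ] at z47 [0.5382 0.2049]
plate ((512.735107421875, 204.3769989013672), (89.7867431640625, 100.16452026367188), 0.9401143193244934) 0.04964544161723844
tube ((512.5570678710938, 203.20767211914062), (29.83763885498047, 303.4824523925781), 0.9432157278060913) [0.09098493 0.09352397 0.09424038]
top0 hole [201.22 204.65] [0.539  0.2038] at z47 [0.5396 0.2042]
top0 hole [200.53 221.13] [0.4903 0.2035] at z47 [0.4907 0.2039]
plate ((514.8076171875, 203.86163330078125), (90.01990509033203, 99.76695251464844), 1.2879142761230469) 0.04996911030452689
tube ((514.6079711914062, 203.02798461914062), (31.50880241394043, 299.49798583984375), 0.691505491733551) [0.09085627 0.09717817 0.09909685]
```

```bash
python3 -m creep '[[-0.23,-0.98,0,0,1],[-0.23,-0.98,0,0,1],[-0.23,-0.98,0,0,1],[-0.23,-0.98,0,0,1],[-0.23,-0.98,0,0,1],[-0.23,-0.98,0,0,1],[-0.23,-0.98,0,0,1],[-0.23,-0.98,0,0,1],[0,0,0,0.94,1],[0,0,0,0.94,1],[0,0,0,0,1]]'
python3 - <<'E'
from h import *
d=snap('wrist','w2')
go(.4916,-.2075,.2,68.4)
E
```

```text
clock: 3.28
position: [0.4959, -0.1193, 0.2985]
ee_rot: [-0.586, -3.086, -0.001]
force: [1.0, -0.0, -0.0]
width: 0.998
gripper_force: 0.0
pos [ 0.4959 -0.1194  0.2985] yang 68.53 z [-4.e-04  4.e-04 -1.e+00] F [ 0.4 -0.2  0.2] w 1.0 t 3.325
units [-0.707 -2.09   2.463] turn 0.03
```

View pics/w2.png

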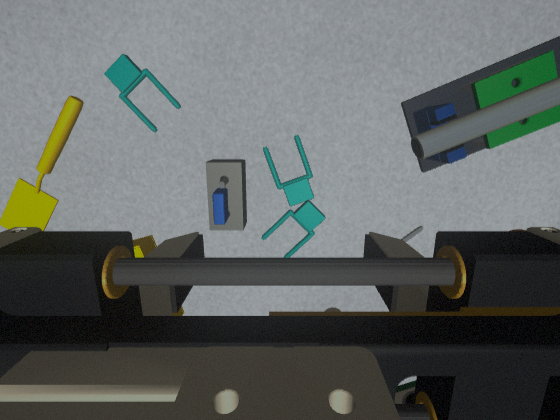

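Wrist view: the rack and blue grip are at about (226,195)/(220,207), and the turquoise decoys stand clear of it. Now measure the grip with the wrist camera as well.

Run:
```python
from h import *
d=load('w2');p=d['pixels'];hsv=cv2.cvtColor(p,cv2.COLOR_BGR2HSV);v,u=np.mgrid[0:420,0:560]
P=pts(d,u,v,d['z_map']);H,S=hsv[...,0],hsv[...,1]
reg=(u>200)&(u<250)&(v>155)&(v<235)
for n,m in(('grip',reg&(H>100)&(H<130)&(S>120)&(abs(P[...,2]-.108)<.004)),('rack',reg&(abs(P[...,2]-.042)<.004))):
    q=P[m];print(n,cv2.minAreaRect((q[:,:2]*1000).astype(np.float32)),np.median(q[:,2]))
```

```text
grip ((490.57342529296875, -202.87109375), (13.22718620300293, 38.445987701416016), 68.42908477783203) 0.10739702301461307
rack ((489.5855712890625, -207.8677215576172), (50.583030700683594, 100.30107879638672), 67.99861145019531) 0.041725932402956856
```

```bash
python3 - <<'E'
from h import *
go(.491,-.205,.15,68.3)
E
python3 -m creep '[[-0.12,-0.34,0,0,1],[-0.12,-0.34,0,0,1],[-0.12,-0.34,0,0,1],[-0.12,-0.34,0.3,0,1],[-0.12,-0.34,0.6,0,1],[-0.1,-0.33,0.8,0,1],[0,0,0.8,0,1],[0,0,0.5,0,1],[0,0,0,0,1]]'
python3 - <<'E'
from h import *
d=snap('wrist','w3'); snap('side','s3')
a=cv2.resize(load('s3')['pixels'][200:320,200:360],None,fx=3,fy=3)
o=np.zeros((420,800,3),np.uint8);o[:360,:480]=a;o[:,480:]=load('w3')['pixels'][:,120:440]
cv2.imwrite('pics/c3.png',o)
go(.491,-.205,.077,68.3)
E
```

```text
pos [ 0.4959 -0.1194  0.2985] yang 68.53 z [-4.e-04  4.e-04 -1.e+00] F [ 0.4 -0.2  0.2] w 1.0 t 3.325
units [-0.671 -2.038  3.713] turn 0.06
clock: 4.45
position: [0.4908, -0.2071, 0.1775]
ee_rot: [-0.591, -3.082, 0.0]
force: [-0.8, -0.6, 0.0]
width: 1.003
gripper_force: 0.0
pos [ 0.4921 -0.2073  0.1793] yang 68.29 z [ 3.e-04 -4.e-04 -1.e+00] F [ 0.5 -0.3 -0.2] w 1.001 t 4.55
units [0.048 0.044 2.558] turn -0.0
```

View pics/c3.png

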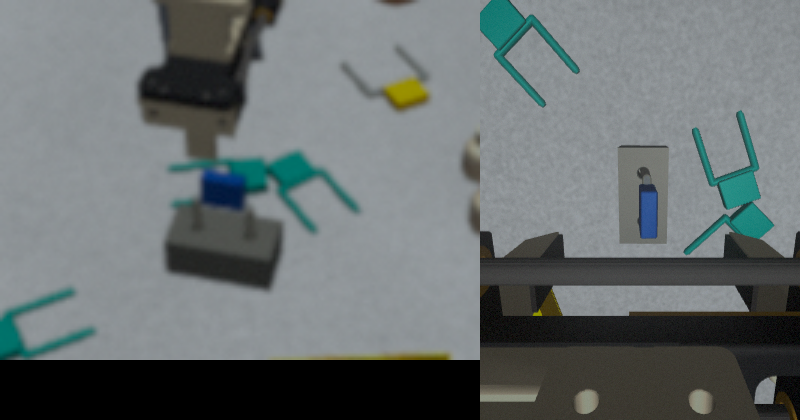

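The turquoise decoys stood at the start and now lie on the bench. I never came near them, so they fell on their own. I'll check where they are relative to the finger path.

Run:
```python
from h import *
for f in('w3','s3'):
    d=load(f);hsv=cv2.cvtColor(d['pixels'],cv2.COLOR_BGR2HSV);v,u=np.mgrid[0:420,0:560]
    P=pts(d,u,v,d['z_map']);H,S=hsv[...,0],hsv[...,1]
    t=(H>80)&(H<98)&(S>100)
    n,l,s,c=cv2.connectedComponentsWithStats(t.astype(np.uint8))
    for i in range(1,n):
        if s[i,4]>40:
            q=P[l==i];print(f,c[i].round(),'z max',np.percentile(q[:,2],98).round(3))
            e=q[:,:2]-[.4916,-.2065];a=np.radians(68.3)
            X=e@[-np.sin(a),np.cos(a)];Y=e@[np.cos(a),np.sin(a)]  # rack frame
            print('  rack X',np.percentile(X,[1,99]).round(3),'Y',np.percentile(Y,[1,99]).round(3),'minY |X|<.025',Y[abs(X)<.025].round(3).min() if (abs(X)<.025).any() else None)
        
    m=(H>100)&(H<130)&(S>120)&(abs(P[...,2]-.106)<.006)&(np.hypot(P[...,0]-.49,P[...,1]+.206)<.04)
    print('grip',P[m].mean(0).round(4) if m.any() else None)
```

```text
w3 [154.  37.] z max 0.016
  rack X [0.096 0.187] Y [-0.161 -0.071] minY |X|<.025 None
w3 [375. 193.] z max 0.016
  rack X [-0.069  0.082] Y [0.051 0.141] minY |X|<.025 0.067
grip [ 0.49   -0.2027  0.1073]
s3 [291. 258.] z max 0.034
  rack X [-0.105  0.079] Y [-0.062  0.141] minY |X|<.025 -0.064
s3 [205. 311.] z max 0.016
  rack X [0.098 0.19 ] Y [-0.164 -0.076] minY |X|<.025 None
grip [ 0.4917 -0.2069  0.1055]
```

They lie flat below 16 mm, so there is no conflict with TCP z = 77 mm. Descend and grip.

```bash
python3 -m creep '[[0.02,0.02,0.5,0,1],[0.02,0.02,0.5,0,0.8],[0,0,0.5,0,0.7],[0,0,0.5,0,0.6],[0,0,0.4,0,0.5],[0,0,0.15,0,0.4],[0,0,0,0,0.3],[0,0,0,0,0],[0,0,0,0,0],[0,0,0,0,0],[0,0,0,0,0],[0,0,0,0,0]]' 20
python3 - <<'E'
from h import *
go(.491,-.205,.077,68.3)
E
```

```text
clock: 6.05
position: [0.4911, -0.2053, 0.0771]
ee_rot: [0.591, 3.085, -0.001]
force: [-2.8, -4.9, 3.4]
width: 0.152
gripper_force: 19.9
pos [ 0.4911 -0.2053  0.0771] yang 68.3 z [ 6.e-04 -1.e-03 -1.e+00] F [-2.8 -4.9  3.4] w 0.152 t 6.05
units [0.006 0.006 0.002] turn -0.0
```

```bash
python3 -m creep '[[0,0,0,0,0],[0,0,-0.2,0,0],[0,0,-0.4,0,0],[0,0,-0.5,0,0],[0,0,-0.5,0,0],[0,0,-0.5,0,0],[0,0,-0.5,0,0],[0,0,-0.4,0,0],[0,0,-0.2,0,0],[0,0,0,0,0]]' 45
python3 - <<'E'
from h import *
snap('side','s4');d=load('s4');hsv=cv2.cvtColor(d['pixels'],cv2.COLOR_BGR2HSV)
cv2.imwrite('pics/c4.png',cv2.resize(d['pixels'][160:320,190:370],None,fx=3.5,fy=3.5))
go(.513,.204,.205,91)
E
```

```text
clock: 7.3
position: [0.4912, -0.2041, 0.2048]
ee_rot: [0.59, 3.085, 0.001]
force: [-0.6, -0.2, -1.3]
width: 0.15
gripper_force: 44.9
pos [ 0.4909 -0.2041  0.2044] yang 68.35 z [-3.e-04  4.e-04 -1.e+00] F [ 0.3  0.3 -2.4] w 0.151 t 7.35
units [ 3.252  9.686 -0.012] turn -5.66
```

View pics/c4.png

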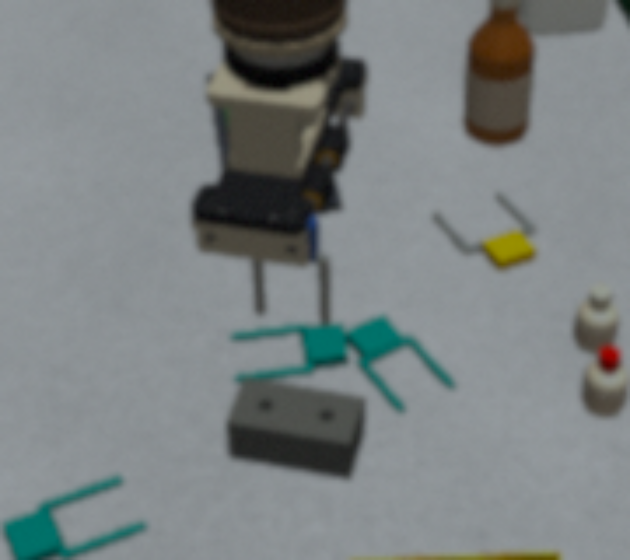

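The U-bolt is held upright and clear of the rack. Carry it over to the stand, then turn.

```bash
python3 -m creep '[[0.2,0.5,0,0,0],[0.27,0.8,0,0,0],[0.325,0.969,0,0,0],[0.325,0.969,0,0,0],[0.325,0.969,0,0,0],[0.325,0.969,0,0,0],[0.325,0.969,0,0,0],[0.325,0.969,0,0,0],[0.325,0.969,0,0,0],[0.325,0.969,0,0,0],[0.15,0.45,0,0,0],[0.06,0.2,0,0,0]]'; python3 -m creep '[[0,0,0,-0.9,0],[0,0,0,-1,0],[0,0,0,-1,0],[0,0,0,-1,0],[0,0,0,-1,0],[0,0,0,-0.76,0],[0,0,0,0,0],[0,0,0,0,0]]';python3 - <<'E'
from h import *
go(.513,.204,.175,91)
E
```

```text
clock: 8.85
position: [0.5121, 0.2051, 0.204]
ee_rot: [-0.589, -3.085, 0.002]
force: [-0.8, -0.3, -2.0]
width: 0.152
gripper_force: 44.9
clock: 9.85
position: [0.5125, 0.2038, 0.2047]
ee_rot: [0.023, -3.141, 0.001]
force: [-0.4, -0.1, -2.4]
width: 0.148
gripper_force: 44.9
pos [0.5125 0.2038 0.2047] yang 90.83 z [-1.e-04 -3.e-04 -1.e+00] F [-0.4 -0.1 -2.4] w 0.148 t 9.85
units [-0.012  0.005  0.742] turn -0.04
```

```bash
python3 -m creep '[[0,0,0.3,0,0],[0,0,0.4,0,0],[0,0,0.15,0,0],[0,0,0,0,0]]';python3 - <<'E'
from h import *
s=snap('side','s5');w=snap('wrist','w5');
a=cv2.resize(s['pixels'][140:230,225:305],None,fx=5,fy=5,interpolation=2)
b=w['pixels'][100:320,100:500]
o=np.zeros((450,800,3),np.uint8);o[:,:400]=a;o[:220,400:]=b
cv2.imwrite('pics/c5.png',o)
E
```

```text
clock: 10.35
position: [0.512, 0.2045, 0.1699]
ee_rot: [0.027, -3.14, 0.001]
force: [0.2, -0.0, -2.4]
width: 0.15
gripper_force: 44.9
```

View pics/c5.png

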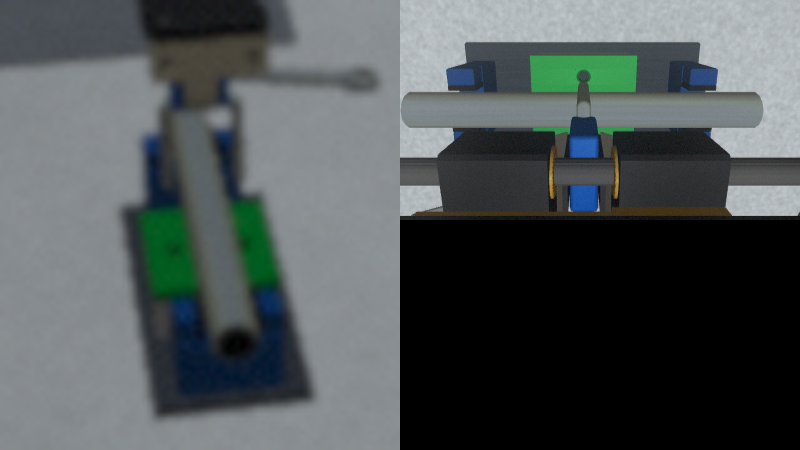

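The wrist view shows the near leg in line with its hole: leg at crop (583,100), hole at (584,76). The side view shows the tips at crop (170,188) and (238,184), straddling the tube. Quantify next.

Run:
```python
from h import *
w=load('w5');s=load('s5')
print('cam',w['position'])
for v in(168,176): print('hole',onz(w,484,v,.05).round(4))
for v in(182,190,200): print('legtip',onz(w,484,v,.103).round(4), 'depth pt',pts(w,484,v).round(4))
print(np.round([pts(w,484,v) for v in range(168,222,4)],4))
def ony(d,u,v,y):
    a=pts(d,u,v,1.0)-d['position'];return (d['position']+a*(y-d['position'][1])/a[1]).round(4)
for c in((259,177.6),(272.6,176.8)): print('tip',ony(s,*c,.204))
# tube and leg cross-sections at rows of side img
for r in (168,172):
    print(r,[(u,*pts(s,u,r).round(3)) for u in range(255,279,1)])
```

```text
cam [0.44405565 0.20441647 0.32796032]
hole [0.4766 0.3925 0.05  ]
hole [0.4841 0.3939 0.05  ]
legtip [0.4811 0.3587 0.103 ] depth pt [4.981e-01 4.292e-01 1.000e-04]
legtip [0.4874 0.3598 0.103 ] depth pt [ 0.5076  0.4325 -0.0022]
legtip [0.4953 0.3613 0.103 ] depth pt [ 0.519   0.4338 -0.0009]
[[ 4.825e-01  4.266e-01 -3.000e-04]
 [ 4.871e-01  4.282e-01 -1.500e-03]
 [ 4.915e-01  4.287e-01 -1.000e-03]
 [ 4.957e-01  4.284e-01  6.000e-04]
 [ 5.004e-01  4.300e-01 -4.000e-04]
 [ 5.051e-01  4.313e-01 -1.000e-03]
 [ 5.097e-01  4.323e-01 -1.200e-03]
 [ 5.145e-01  4.335e-01 -1.700e-03]
 [ 5.190e-01  4.338e-01 -9.000e-04]
 [ 5.235e-01  4.343e-01 -4.000e-04]
 [ 5.282e-01  4.349e-01 -0.000e+00]
 [ 5.330e-01  4.361e-01 -4.000e-04]
 [ 5.378e-01  4.371e-01 -5.000e-04]
 [ 5.428e-01  4.383e-01 -1.000e-03]]
tip [0.4899 0.204  0.0993]
tip [0.5375 0.204  0.0975]
168 [(255, np.float64(0.484), np.float64(0.313), np.float64(0.072)), (256, np.float64(0.487), np.float64(0.309), np.float64(0.074)), (257, np.float64(0.485), np.float64(0.201), np.float64(0.141)), (258, np.float64(0.488), np.float64(0.198), np.f
[... 2128 characters left out ...]
, np.float64(0.527), np.float64(0.262), np.float64(0.082)), (269, np.float64(0.534), np.float64(0.296), np.float64(0.059)), (270, np.float64(0.538), np.float64(0.299), np.float64(0.057)), (271, np.float64(0.542), np.float64(0.298), np.float64(0.057)), (272, np.float64(0.536), np.float64(0.199), np.float64(0.121)), (273, np.float64(0.539), np.float64(0.202), np.float64(0.118)), (274, np.float64(0.563), np.float64(0.393), np.float64(-0.005)), (275, np.float64(0.567), np.float64(0.391), np.float64(-0.004)), (276, np.float64(0.57), np.float64(0.389), np.float64(-0.003)), (277, np.float64(0.573), np.float64(0.379), np.float64(0.003)), (278, np.float64(0.578), np.float64(0.383), np.float64(-0.0))]
```

Run:
```python
from h import *
w=load('w5')
g=w['pixels']
for v in (170,176,180,184,188,192,198): print(v,g[v,274:296,1].tolist(), pts(w,283,v).round(4))
for c in ((284,176),): print('hole',onz(w,*c,.05).round(4))
for v in(184,188,192): print('leg',onz(w,283.5,v,.103).round(4))
```

```text
170 [163, 145, 163, 161, 161, 158, 135, 109, 108, 109, 109, 108, 131, 155, 163, 166, 166, 166, 166, 164, 164, 163] [0.4818 0.204  0.0494]
176 [163, 162, 137, 113, 79, 76, 75, 72, 74, 72, 78, 74, 74, 75, 77, 108, 124, 165, 165, 161, 162, 167] [0.4937 0.2041 0.0091]
180 [163, 164, 162, 142, 117, 102, 74, 72, 72, 72, 71, 69, 70, 90, 111, 129, 163, 165, 161, 163, 162, 160] [0.498  0.2042 0.0101]
184 [158, 160, 159, 159, 134, 67, 69, 71, 74, 69, 72, 71, 71, 73, 153, 159, 158, 163, 160, 160, 159, 160] [0.4826 0.2043 0.118 ]
188 [159, 159, 157, 153, 68, 70, 68, 73, 73, 73, 73, 70, 71, 73, 89, 156, 156, 157, 159, 157, 156, 160] [0.4825 0.2043 0.1331]
192 [91, 94, 89, 86, 67, 69, 70, 72, 70, 67, 70, 69, 71, 75, 75, 89, 91, 90, 92, 92, 94, 87] [0.4825 0.2044 0.1462]
198 [120, 121, 119, 77, 64, 70, 71, 70, 69, 71, 73, 70, 69, 71, 69, 71, 124, 121, 123, 124, 121, 120] [0.4441 0.2044 0.328 ]
hole [0.4873 0.2051 0.05  ]
leg [0.4853 0.2047 0.103 ]
leg [0.4884 0.2047 0.103 ]
leg [0.4916 0.2048 0.103 ]
```

Legs and holes agree within about 1 mm in both x and y. Descend to just above the plate, then feel.

```bash
python3 -m creep '[[0,0,0.25,0,0],[0,0,0.3,0,0],[0,0,0.3,0,0],[0,0,0.25,0,0],[0,0,0.1,0,0],[0,0,0,0,0]]';python3 -m creep '[[0,0,0.05,0,0],[0,0,0.05,0,0],[0,0,0.05,0,0],[0,0,0.05,0,0],[0,0,0,0,0]]'
```

```text
clock: 11.2
position: [0.5124, 0.2047, 0.1225]
ee_rot: [0.027, -3.141, 0.0]
force: [0.5, 0.4, -1.7]
width: 0.15
gripper_force: 44.9
clock: 11.82
position: [0.5123, 0.2047, 0.1146]
ee_rot: [0.027, -3.141, 0.0]
force: [0.2, -0.1, -1.6]
width: 0.149
gripper_force: 44.9
```

```bash
python3 -m creep '[[0,0,0.05,0,0],[0,0,0.05,0,0],[0,0,0.05,0,0],[0,0,0,0,0]]'; python3 -m creep '[[0,0,0.05,0,0],[0,0,0.05,0,0],[0,0,0.05,0,0],[0,0,0,0,0]]'
```

```text
clock: 12.32
position: [0.5123, 0.2047, 0.1085]
ee_rot: [0.027, -3.141, 0.0]
force: [0.3, -0.8, -1.5]
width: 0.149
gripper_force: 44.9
clock: 12.82
position: [0.5123, 0.2047, 0.1025]
ee_rot: [0.027, -3.141, 0.0]
force: [-0.1, -0.4, -1.2]
width: 0.148
gripper_force: 44.9
```

The legs are through both holes with no contact force. Now press the crown on gently.

```bash
python3 -m creep '[[0,0,0.05,0,0],[0,0,0.04,0,0],[0,0,0,0,0]]'; python3 -m creep '[[0,0,0.04,0,0],[0,0,0,0,0]]';python3 -m creep '[[0,0,0.04,0,0],[0,0,0,0,0]]'
```

```text
clock: 13.2
position: [0.5126, 0.2048, 0.0997]
ee_rot: [-0.027, 3.141, 0.001]
force: [-1.8, -0.7, 4.4]
width: 0.148
gripper_force: 45.0
clock: 13.45
position: [0.5126, 0.2048, 0.0982]
ee_rot: [-0.026, 3.141, 0.001]
force: [-2.3, -1.3, 6.5]
width: 0.148
gripper_force: 45.0
clock: 13.7
position: [0.5127, 0.2048, 0.0966]
ee_rot: [-0.027, 3.141, 0.001]
force: [-1.9, -1.5, 7.3]
width: 0.15
gripper_force: 45.0
```

```bash
python3 -m creep '[[0,0,0.04,0,0],[0,0,0,0,0]]'; python3 -m creep '[[0,0,0.03,0,0],[0,0,0,0,0]]';python3 -m creep '[[0,0,0.02,0,0],[0,0,0,0,0]]'
```

```text
clock: 13.95
position: [0.5126, 0.2048, 0.095]
ee_rot: [-0.027, 3.141, 0.001]
force: [-2.1, -1.4, 6.3]
width: 0.148
gripper_force: 45.0
clock: 14.2
position: [0.5127, 0.2048, 0.0938]
ee_rot: [-0.027, 3.141, 0.001]
force: [-3.1, -1.2, 7.5]
width: 0.153
gripper_force: 45.0
clock: 14.45
position: [0.5127, 0.2048, 0.0931]
ee_rot: [-0.027, 3.141, 0.001]
force: [-2.8, -1.6, 7.8]
width: 0.15
gripper_force: 45.0
```

```bash
python3 -m creep '[[0,0,0.02,0,0],[0,0,0,0,0]]'; python3 -m creep '[[0,0,0.02,0,0],[0,0,0,0,0]]'
```

```text
clock: 14.7
position: [0.5127, 0.2048, 0.0926]
ee_rot: [-0.026, 3.141, 0.001]
force: [-3.5, -1.4, 11.6]
width: 0.15
gripper_force: 45.0
clock: 14.95
position: [0.5128, 0.2048, 0.0924]
ee_rot: [-0.026, 3.141, 0.002]
force: [-6.0, -3.1, 18.3]
width: 0.153
gripper_force: 45.0
```

Force rises while the position stalls at 92.4 mm, so the tube is on the cradle floor. Relax and release.

```bash
python3 -m creep '[[0,0,-0.02,0,0],[0,0,-0.01,0,0],[0,0,0,0,0]]' 10; python3 -m creep '[[0,0,0,0,0.25],[0,0,0,0,0.3],[0,0,0,0,0.35],[0,0,0,0,0.4],[0,0,0,0,0.4],[0,0,0,0,0.4]]'; python3 -m creep '[[0,0,-0.1,0,0.4],[0,0,-0.3,0,0.4],[0,0,-0.6,0,0.4],[0,0,-0.9,0,0.4],[0,0,-0.9,0,0.4],[0.4,0,-0.9,0,0.4],[0.8,0,-0.6,0,0.4],[0.9,0,-0.3,0,0.4],[0,0,0,0,0.4],[0,0,0,0,0.4]]'
python3 - <<'E'
from h import *
snap('wrist','w6');snap('side','s6');snap('top','t6')
o=np.zeros((450,800,3),np.uint8);o[:,:400]=cv2.resize(load('s6')['pixels'][140:230,225:305],None,fx=5,fy=5,interpolation=2)
o[:300,400:]=cv2.resize(load('w6')['pixels'],(400,300))
cv2.imwrite('pics/c6.png',o)
for f in('w6','s6'):
    d=load(f);v,u=np.mgrid[0:420,0:560];P=pts(d,u,v,d['z_map']);hsv=cv2.cvtColor(d['pixels'],cv2.COLOR_BGR2HSV)
    n=(abs(P[...,0]-.513)<.004)&(abs(P[...,1]-.204)>.06)&(abs(P[...,1]-.204)<.14)&(P[...,2]>.06)&(P[...,2]<.12)&(hsv[...,1]<100)
    n0=n; print(f,'tube top',np.percentile(P[n][:,2],[50,90]) if n.any() else None)
    m=(abs(P[...,0]-.513)<.02)&(abs(P[...,1]-.204)<.02)&(hsv[...,0]>100)&(hsv[...,0]<130)&(hsv[...,1]>120)&(P[...,2]<.15)
    if m.any(): print('grip',P[m].mean(0).round(4),np.percentile(P[m][:,2],95))
E
```

```text
clock: 15.32
position: [0.5135, 0.2055, 0.0926]
ee_rot: [-0.027, 3.139, 0.002]
force: [1.6, 3.8, 6.2]
width: 0.151
gripper_force: 10.0
clock: 16.08
position: [0.5124, 0.2047, 0.0919]
ee_rot: [0.027, -3.141, 0.0]
force: [0.7, 0.3, -1.5]
width: 0.399
gripper_force: 0.0
clock: 17.32
position: [0.4289, 0.2033, 0.2765]
ee_rot: [-0.027, 3.14, 0.001]
force: [0.6, -0.3, -0.3]
width: 0.401
gripper_force: 0.0
w6 tube top None
grip [0.4962 0.2054 0.1176] 0.12415250489520117
s6 tube top [0.08315976 0.08547763]
grip [0.5141 0.1989 0.1108] 0.1230234359114214
```

View pics/c6.png

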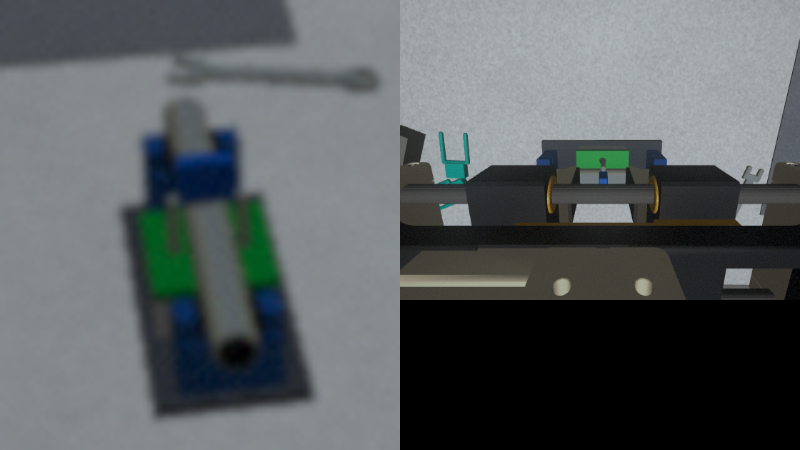

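The side view shows the U-bolt seated: legs in the plate at crop (173,230) and (243,225), crown on the tube. The tube top measures about 0.0855 (nominal 0.086) and the grip top about 0.1235 (nominal 0.124). The gripper is clear, so I'm handing in.

```bash
python3 -c "
from cell import sign_off
print(sign_off())"
```

```text
the job is handed in; nothing more can be done
None
```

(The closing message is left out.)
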